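# Square up the stage-plate pack and pin it

### The arm

A 6-joint arm with a two-finger parallel gripper is mounted at the origin on the work surface. World frame = base frame: x ahead of the robot, y to its left, z up, the work surface at z = 0. Lengths are in m, angles in rad, forces in N, time in s.
With the tool pointing down it reaches from about 0.275 to 0.825 m from the base axis. Payload 4.9 kg.
Tool frame: the origin (TCP) lies midway between the tips of the shut fingers; the grasp point (between the pads) lies 19 mm behind it (bot.grip_depth is the distance from the TCP to the grasp point, in m); y points along the fingers, x is the direction in which the jaws open and shut, and the axes are right-handed (so a half turn about y gives the same grasp; the last joint's range is limited). The gripper opens to 85 mm and grips with 20 to 120 N. Pads are 22 mm wide; open, the fingers measure 114 mm over their backs; the gripper's body (76 mm by 85 mm) begins 54 mm behind the grasp point. The pads swing forward as they close: fully open they stand 13 mm farther back than shut.
Start: joints at [1.178, 0.326, -0.193, 1.052, 0, 1.437], TCP at [0.141, 0.532, 0.231] pointing down, gripper open.
Joint ranges: [-2.65, 2.65], [-0.97, 1.79], [-1.3, 1.35], [-1.93, 2.1], [-1.47, 1.37], [-3.14, 3.14]. Speed limits (rad/s): [2.57, 2.57, 3.14, 3.14, 3.14, 3.14].

### API

Orientations are given as a unit quaternion [w, x, y, z].
In Python, from cell import bot gives the robot as it stands. Calls block until the motion is done:
- bot.move_pose(position, orientation): joint-space move of the TCP to a pose.
- bot.move_linear(position, speed=0.15, rotation=None, until_force=None): straight line of the TCP; rotation=None keeps the orientation; speed is the mean speed in m/s. With until_force (N) it stops when the force on the tool has changed by that much, and returns True; else False.
- bot.goto_joints(angles): joint-space move.
- bot.set_gripper(opening, grasp_force=None): opening from 0.0 (shut) to 1.0 (fully open); grasp_force is the grip in N (None keeps the last); returns when the fingers have stopped.
- bot.wait(seconds).
- bot.solve_ik(position, orientation): joint angles nearest the present ones, or None.
- bot.camera(name): name is "scene" or "top" or "wrist"; returns the picture (480x640x3 uint8, red, green, blue); there is no depth.
- bot.calibration(name): a dict with "mtx" (3x3 intrinsics, pixels), "k1" (the pictures are not rectified: a ray, as slopes to the right and down, at radius r is drawn at 1 + k1 r^2 times it, then the intrinsics apply), "extrinsics" (4x4, takes a point from world to camera coordinates); the wrist camera has in their place "hand_eye" (4x4, takes a point from camera to tool coordinates, whose origin is the TCP and whose axes are the tool frame's). Camera axes: x right, y down, z forward; pixel columns grow to the right and rows downward; lengths in m; the calibration is good to about 2 mm. A picture is of the moment at which its call begins: read the wrist's pose just before it. calibration takes no time and is no camera call.
A pose or a line that the arm cannot do raises bot.PlanningError and nothing moves.
- bot.close_job(): hands the job in, once; it reports no verdict.
Trained networks look in the newest picture that a camera, given by its name, has taken for a name from the list of things; names that differ only in an ending like _2 or _b are one class to them, and where a whole thing is asked for, a point or a joint stands for the part that bears it (a point fixed in the world has none). Each returns a list of dicts, best first, with "confidence" (0 to 1); they miss things now and then, are a little off and sometimes report something else, mostly with a low value. They report only what shows in the picture. A call takes as long as a camera call. They do not tell look-alikes from the thing itself.
- bot.search_frame(camera, thing): "bbox" ([left, top, width, height] in pixels, round what is visible of it).
Readings, each from a call of its own:
- bot.read_clock(): time.
- bot.read_joint_positions(): joint angles.
- bot.read_joint_vel(): joint speeds.
- bot.read_joint_efforts(): joint torques, N m.
- bot.read_position(): TCP position.
- bot.read_tool_rot(): TCP orientation.
- bot.read_ft_force(): force on the tool from outside, world axes, zero at the start.
- bot.read_moment(): the same for the moment, N m.
- bot.read_gripper_width(): opening from 0.0 (shut) to 1.0 (fully open).
Only numpy, scipy, OpenCV 4.12 (cv2) and the standard library are available. Lean on these libraries where they do the work, as an engineer would, in place of code of your own. Each camera call takes 0.05 s, during which the arm holds its last target.

### The job

Square the three loose stacked plates up into the corner stop of the jig so that their holes line up over the bush, then take the headed pin from its stand, put it down through all three plates into the bush until its collar sits flat on the top plate, and let go. Work gently, by feel: never force a plate or the pin, and leave the white slide box, the eyepiece and the jar where they are.

Things in the scene. Friction and masses are not known exactly. Their poses are not given: they have to be found in the camera images.
- jig: Fixed plywood board 190 x 152 x 12 mm carrying a grey metal block. Origin: on the table under the NOMINAL bush axis; x, y along the block's edges, z up. The block (bush and walls in one) was screwed on by hand: parallel to the board, but up to 10 mm off nominal in x and in y, and this is NOT measured: find the walls by contact. Its -x and -y sides are open for pushing.
- bush (a point): NOMINAL centre of the bush mouth, a 13.2 mm hole, 21 mm deep, in the block's top, 34 mm above the table (real one up to 10 mm off in x and y, with the block). The top reaches from -75 to +57 mm in the jig's x and -56 to +42 mm in y about the bush. A plate touching both walls has its hole exactly over the bush.
- wall_x (a point): NOMINAL middle of the inner face of the corner stop's +x wall, 45 mm from the bush axis along the jig's +x. Wall 50 mm long along y, 10 mm thick, 24 mm high above the block's top. up to 10 mm off, with the block.
- wall_y (a point): NOMINAL middle of the inner face of the corner stop's +y wall, 30 mm from the bush axis along the jig's +y. Wall 76 mm long along x, 10 mm thick, 24 mm high above the block's top; the corner between the walls is open. up to 10 mm off, with the block.
- plate0: The lowest of three like loose aluminium plates stacked on the block: 90 (its x) x 60 (its y) x 8 mm including four polished 1 mm feet below, 120 g, a 13.7 mm hole through its centre. Origin: centre of its underside, on the hole axis, 34 mm above the table; z up. Starts 8 to 20 mm short of each stop, turned up to 0.08 rad. The stack slides with about 1 to 2 N; over 25 N by fingers on the stack (pushed, squeezed) or by the pin on a plate is forcing it.
- plate1: The middle of three like loose aluminium plates stacked on the block: 90 (its x) x 60 (its y) x 8 mm including four polished 1 mm feet below, 120 g, a 13.7 mm hole through its centre. Origin: centre of its underside, on the hole axis, 42 mm above the table; z up. Like the lowest plate.
- plate2: The top of three like loose aluminium plates stacked on the block: 90 (its x) x 60 (its y) x 8 mm including four polished 1 mm feet below, 120 g, a 13.7 mm hole through its centre. Origin: centre of its underside, on the hole axis, 50 mm above the table; z up. Like the lowest plate. Its upper face is 58 mm above the table, level with the top of the stop walls.
- pin: Steel pin upright in its stand, 80 g: round shank 12 mm across, 42 mm long, 2 mm chamfer at the foot; above it a collar 24 mm across, 4 mm thick; then a black round grip 18 mm across, 28 mm tall (top 74 mm above the foot). Origin: centre of the foot; z up along the pin. Seated, its foot is 16 mm above the table; in the stand 5 mm.
- stand: Fixed wooden block 60 x 60 x 45 mm with a 15 mm hole in the middle of its top, 40 mm deep, holding the pin. Origin: centre of its underside.
- slide_box: Closed white plastic slide box 85 x 60 x 30 mm, a bystander. Origin: centre of its underside.
- eyepiece: Black and steel microscope eyepiece standing upright, 34 mm across, 58 mm tall, a bystander. Origin: centre of its underside.
- jar: Small closed glass jar, 52 mm across, 70 mm tall, a bystander. Origin: centre of its underside.
Not all that is in view belongs to the job. What is shaped like the pin but orange, purple or turquoise is not meant.

How it is judged:
On the way:
1. the three plates are squared up on one another, their holes in line (centres within 2.5 mm, edges within 0.06 rad of the jig's) (horizontal distance between plate0 and plate1 below 0.0025 m and horizontal distance between each of plate1, plate0 and plate2 below 0.0025 m and angle between the x axis of each of plate0, plate1, plate2 and the x axis of jig, either way round below 0.06 rad), for 0.2 s.
At the end, for the whole second after the job is handed in: Plates stacked flat on the block, holes within 2.5 mm of one another, edges within 0.06 rad of the jig's; pin upright (0.06 rad) through all three, within 2.5 mm of each hole's axis, foot below 18 mm above the table (collar down on the top plate); all at rest (all of step 1 and z of plate0 in the frame of jig between 0.032 and 0.036 m and z of plate1 in the frame of jig between 0.04 and 0.044 m and z of plate2 in the frame of jig between 0.048 and 0.052 m and horizontal distance between pin and plate0 below 0.0025 m and horizontal distance between pin and plate1 below 0.0025 m and horizontal distance between pin and plate2 below 0.0025 m and z of pin in the frame of jig below 0.018 m and angle between pin's own z axis and vertical below 0.06 rad and linear speed of each of plate0, plate1, plate2, pin below 0.01 m/s); the robot touches nothing.
It fails at once if the plates are forced: while on a plate, the fingers press with more than 25 N in all ((contact force between the fingers and plate0 above 1 N or contact force between the fingers and plate1 above 1 N or contact force between the fingers and plate2 above 1 N) and contact force between the fingers and anything else above 25 N).
It fails at once if the pin is forced: it presses on a plate with more than 25 N (contact force between pin and plate0 above 25 N or contact force between pin and plate1 above 25 N or contact force between pin and plate2 above 25 N).
It fails at once if a bystander is moved more than 15 mm or tipped (distance of any of slide_box, eyepiece, jar from where it was at the start of the episode above 0.015 m or angle between any of slide_box, eyepiece, jar's own z axis and vertical above 0.3 rad).
It also fails if it takes over 67 s, if anything falls off the work surface, if the arm or the gripper's body presses on something with over 40 N, if the wrist force passes 120 N, or if a joint passes its speed limit or range.

## Working session

There is one attempt and no reset: what is moved stays moved. The work goes in short steps, each a Python script; the robot and the scene stay as the last script left them, time stands still between calls to the robot, and variables do not carry over. Pictures are saved under pics/ and viewed, and the job is handed in when it is done.

```bash
ls; mkdir -p pics
python3 - <<'E'
from cell import bot
import cv2
for n in ("scene","top","wrist"):
    im=bot.camera(n); cv2.imwrite(f"pics/{n}0.png",im[:,:,::-1])
    c=bot.calibration(n); print(n,{k:(v.tolist() if hasattr(v,'tolist') else v) for k,v in c.items()})
    if n!="wrist":
        for t in ("jig","plate2","pin","stand","slide_box","eyepiece","jar"):
            print(t,[(d['bbox'],round(d['confidence'],2)) for d in bot.search_frame(n,t)])
print(bot.read_clock(),bot.read_ft_force(),bot.read_tool_rot(),bot.grip_depth)
E
```

```text
pics
scene {'mtx': [[474.2735864160225, 0.0, 319.7078665598956], [0.0, 474.2735864160225, 244.4572092337701], [0.0, 0.0, 1.0]], 'k1': 0.031706339265675745, 'extrinsics': [[-0.8242467231851702, 0.5660251918912272, 0.015258488228161176, 0.4720664909557785], [0.30551034233151847, 0.4672500563499045, -0.8296630735241202, -0.12505471098949175], [-0.4767397298809782, -0.6791854437379459, -0.5580558779974472, 1.2255981747619977], [0.0, 0.0, 0.0, 1.0]]}
jig [([267.3, 234.4, 116.7, 74.9], 0.74)]
plate2 [([306.1, 230.0, 50.3, 36.7], 0.65)]
pin [([425.8, 298.9, 16.8, 23.6], 0.85), ([430.2, 266.4, 16.0, 31.3], 0.79), ([456.5, 337.5, 20.1, 38.5], 0.77), ([463.0, 279.2, 14.8, 35.7], 0.63)]
stand [([405.3, 306.1, 51.1, 42.8], 0.94)]
slide_box [([276.1, 183.7, 32.3, 24.2], 0.97)]
eyepiece [([321.1, 367.8, 26.2, 41.4], 0.87), ([305.7, 232.9, 48.9, 31.6], 0.38)]
jar [([274.3, 182.2, 34.9, 26.7], 0.2)]
top {'mtx': [[511.03234250732964, 0.0, 314.76302304037245], [0.0, 511.03234250732964, 241.60835253114797], [0.0, 0.0, 1.0]], 'k1': 0.039169384068838346, 'extrinsics': [[-0.027801065372477833, -0.99892170
[... 664 characters left out ...]
.5, 59.2], 0.89)]
eyepiece [([177.0, 154.7, 25.6, 20.5], 0.63), ([280.3, 192.5, 108.6, 124.4], 0.36)]
jar [([466.8, 155.5, 39.1, 34.6], 0.83)]
wrist {'mtx': [[418.2747944301261, 0.0, 317.6139305146656], [0.0, 418.2747944301261, 242.06520943884277], [0.0, 0.0, 1.0]], 'k1': -0.06226379564978574, 'hand_eye': [[0.9999997859746825, 0.0006516449338951287, 5.8390655815809246e-05, -0.0004551941203180254], [0.00012392378182508402, -0.27628780904503814, 0.9610749352761149, -0.1428543195457013], [0.0006424122390302015, -0.9610747223457561, -0.2762878306667568, 0.06988513230215827], [0.0, 0.0, 0.0, 1.0]]}
0.85 [ 0.00547228 -0.07482452  0.49844752] [-0.5603338   0.5603497   0.43128932 -0.43130474] 0.0187
```

View pics/top0.png

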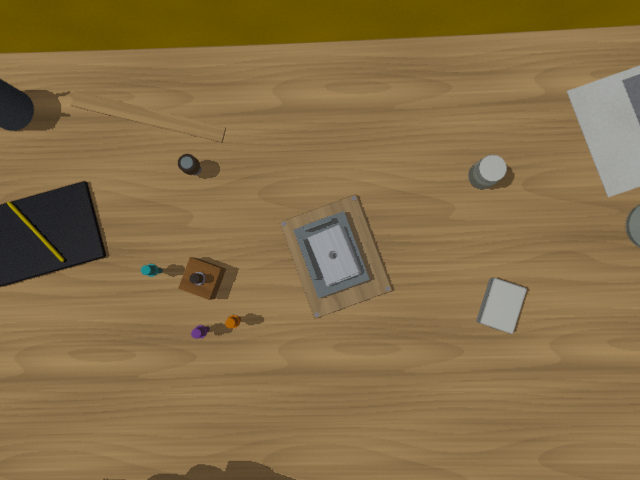

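View pics/scene0.png

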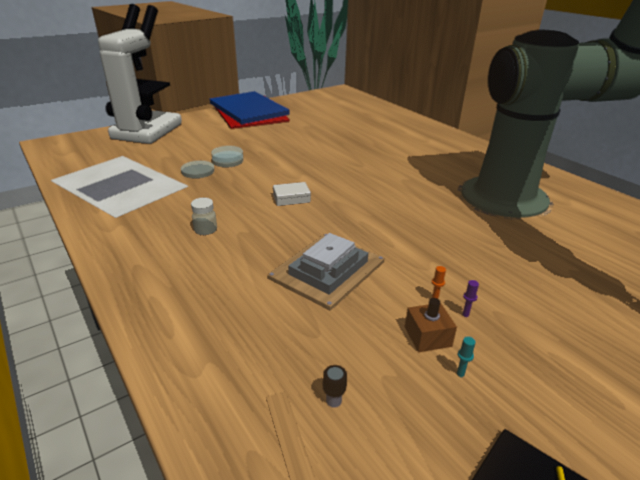

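Run:
```python
import cv2
a=cv2.imread('pics/top0.png')[180:330,265:405]; b=cv2.imread('pics/top0.png')[240:350,120:260]
cv2.imwrite('pics/topc.png',cv2.resize(a,None,fx=4,fy=4,interpolation=2)); cv2.imwrite('pics/pinc.png',cv2.resize(b,None,fx=4,fy=4,interpolation=2))
```

```text
(no output)
```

View pics/topc.png

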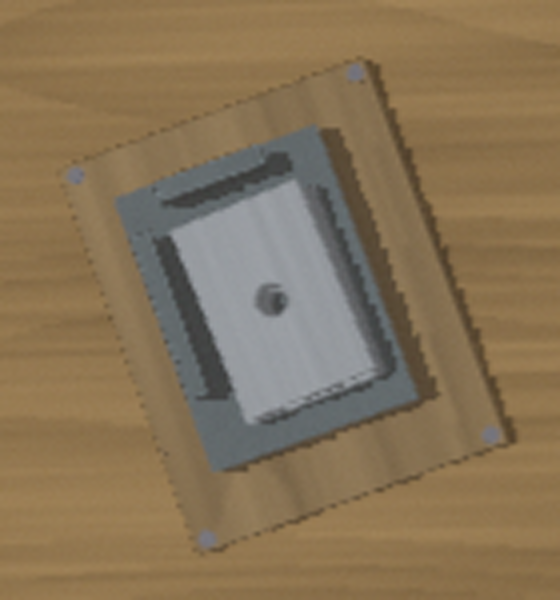

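View pics/pinc.png

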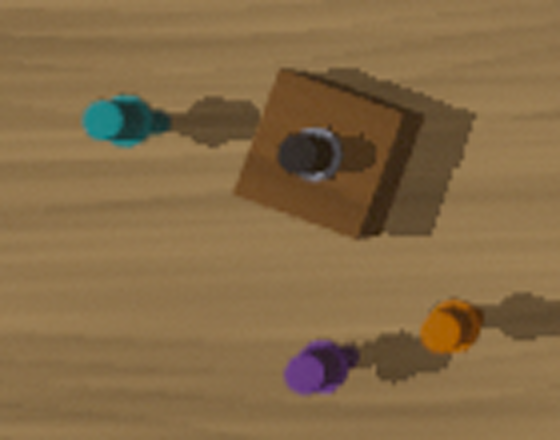

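View pics/wrist0.png

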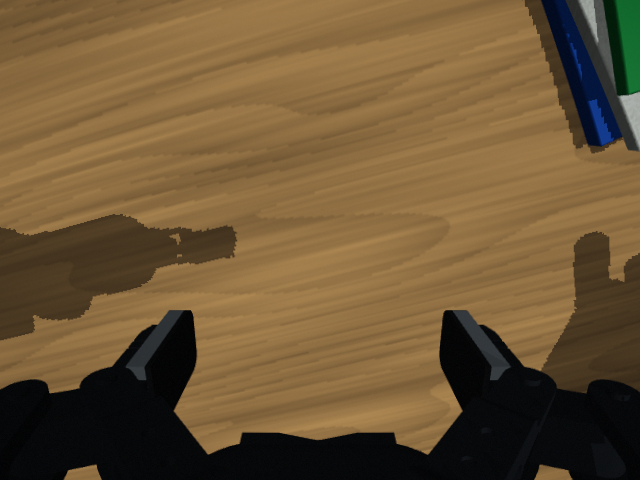

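The real pin is the black one with the steel collar, in the stand at top (198,278). It could be confused with the turquoise (150,270), purple (199,332) and orange (233,322) ones, or the eyepiece at (189,163). The crop confirms a black grip and grey collar in the wooden block. In the jig crop, the short +x wall is at the top and the long +y wall is on the left.

```bash
cat > h.py <<'E'
import numpy as np, cv2
from scipy.spatial.transform import Rotation as R
from scipy.optimize import least_squares
from cell import bot
def ray(cal,px,T_wc):  # T_wc camera->world
    p=np.atleast_2d(np.float64(px)); K=np.array(cal['mtx'])
    s=cv2.undistortPoints(p[:,None],K,np.array([cal['k1'],0,0,0,0.]))[:,0]
    d=np.c_[s,np.ones(len(s))]@T_wc[:3,:3].T
    return T_wc[:3,3],d
def onplane(cal,px,z,T):
    o,d=ray(cal,px,T); return o+d*((z-o[2])/d[:,2])[:,None]
def fixed(n,px,z):
    c=bot.calibration(n); return onplane(c,px,z,np.linalg.inv(np.array(c['extrinsics'])))
def quat(m):
    q=R.from_matrix(m).as_quat(); return [q[3],q[0],q[1],q[2]]
def mat(q): return R.from_quat([q[1],q[2],q[3],q[0]]).as_matrix()
def wristT():
    T=np.eye(4); T[:3,:3]=mat(bot.read_tool_rot()); T[:3,3]=bot.read_position()
    return T@np.array(bot.calibration('wrist')['hand_eye'])
def toolx(yaw):  # tool down, jaw axis x at yaw; y=down; z = x cross y
    x=np.array([np.cos(yaw),np.sin(yaw),0]); y=np.array([0,0,-1.]); return np.c_[x,y,np.cross(x,y)]
def fitrect(W,model):
    f=lambda p:(model@np.array([[np.cos(p[2]),np.sin(p[2])],[-np.sin(p[2]),np.cos(p[2])]])+p[:2]-W).ravel()
    e=W[0]-W[-1]
    best=min((least_squares(f,[*W.mean(0),a]) for a in np.linspace(-3,3,7)),key=lambda r:r.cost)
    return best.x,best.fun.reshape(-1,2)
E
python3 - <<'E'
from h import *
off=np.array([265,180])
c=lambda L:np.array(L)/4-0.375+off
# order: (+x,+y),(+x,-y),(-x,-y),(-x,+y)
blk=fixed('top',c([(118,198),(320,127),(420,400),(222,470)]),.034)[:,:2]
p,r=fitrect(blk,np.array([[.057,.042],[.057,-.056],[-.075,-.056],[-.075,.042]])); print('block',p,r.round(4).tolist())
pl=fixed('top',c([(168,231),(297,179),(383,372),(248,424)]),.058)[:,:2]
p,r=fitrect(pl,np.array([[.045,.03],[.045,-.03],[-.045,-.03],[-.045,.03]])); print('plate2',p,r.round(4).tolist())
bd=fixed('top',c([(65,168),(368,60),(512,440),(200,552)]),.012)[:,:2]
p,r=fitrect(bd,np.array([[.095,.076],[.095,-.076],[-.095,-.076],[-.095,.076]])); print('board',p,r.round(4).tolist())
print('hole',fixed('top',c([(271,299)]),.058))
print('pin top', fixed('top',c([0,0])+np.array([[0,0]]),.079))
b=np.array([120,240])
print('grip top',fixed('top',np.array([(293,153)])/4-.375+b,.079),'collar',fixed('top',np.array([(318,153)])/4-.375+b,.051))
print('stand', fixed('top',np.array([(282,69),(422,113),(358,238),(234,192)])/4-.375+b,.045).mean(0))
for n,x in (('ey',(185,160)),('jar',(490,168)),('box',(503,305))): print(n,fixed('top',[x],.05))
M=mat(bot.read_tool_rot()); print(M.round(3))
E
```

```text
block [0.57139395 0.02416657 0.32137647] [[-0.0002, 0.0001], [0.0014, -0.0005], [0.0005, -0.0015], [-0.0017, 0.002]]
plate2 [0.56257849 0.01284238 0.36640622] [[-0.001, -0.0015], [-0.0007, -0.0001], [0.0011, 0.0025], [0.0006, -0.001]]
board [ 0.56328628  0.00750969 -5.96589306] [[0.0005, 0.0014], [0.0021, -0.0009], [-0.0012, -0.0005], [-0.0015, 0.0]]
hole [[0.56353617 0.01403703 0.058     ]]
pin top [[0.696033   0.12772991 0.079     ]]
grip top [[0.5292751  0.25518673 0.079     ]] collar [[0.52911448 0.25178692 0.051     ]]
stand [0.52914436 0.25067999 0.045     ]
ey [[0.74230255 0.27493039 0.05      ]]
jar [[ 0.70798539 -0.26769607  0.05      ]]
box [[ 0.46790097 -0.27750523  0.05      ]]
[[ 0.256 -0.    -0.967]
 [ 0.967 -0.     0.256]
 [-0.    -1.    -0.   ]]
```

```bash
cat >> h.py <<'E'
YAW=0.3195; BUSH=np.array([0.5714,0.0242])
RJ=np.array([[np.cos(YAW),-np.sin(YAW)],[np.sin(YAW),np.cos(YAW)]])
def J(x,y,z): return [*(BUSH+RJ@np.array([x,y])),z]
def toJ(p): return RJ.T@(np.array(p)[:2]-BUSH)
RX=toolx(YAW-np.pi/2); RY=toolx(YAW)
E
python3 - <<'E'
from h import *
print(bot.solve_ik(J(-.084,-.01,.15),quat(RX)),bot.solve_ik(J(-.01,-.07,.15),quat(RY)))
t=bot.read_clock()
bot.move_pose(J(-.084,-.010,.13),quat(RX))
bot.set_gripper(0.0,20)
T=wristT(); im=bot.camera('wrist'); cv2.imwrite('pics/w1.png',im[:,:,::-1]); np.save('w1.npy',T)
print(bot.read_clock(),bot.read_position(),bot.read_ft_force(),bot.read_joint_positions())
E
```

```text
[-0.17285834  0.29985236 -0.45587008  0.81507389  0.          2.64923431] [-0.20359967  0.4548698  -0.2162316   0.89969492  0.          1.04769666]
4.0083 [ 0.49479891 -0.01171888  0.12998188] [-0.03158376 -0.4825445   0.06601982] [-1.72923406e-01  3.23096056e-01 -4.81895614e-01  7.65809279e-01
 -2.49358873e-05  2.64925789e+00]
```

View pics/w1.png

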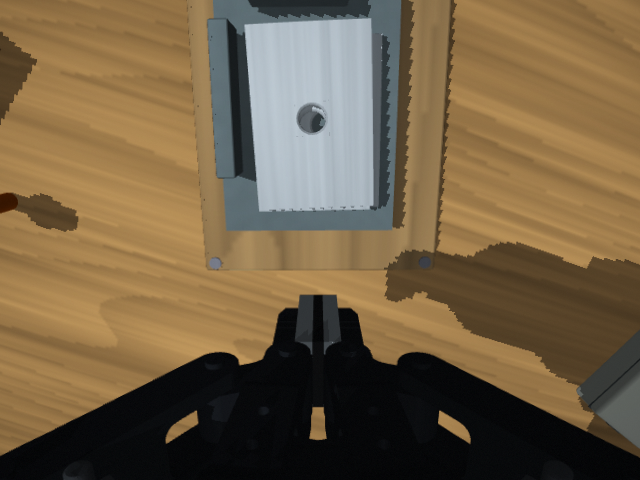

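Run:
```python
from h import *
T=np.load('w1.npy'); c=bot.calibration('wrist')
def s(n,px,z): print(n,[(1000*toJ(p)).round(1).tolist() for p in onplane(c,px,z,T)])
s('blk -x edge corners',[(227,229),(393,228)],.034)
s('plate2 corners',[(245,25),(370,18),(379,206),(260,211)],.058)
s('hole',[(311,118)],.058)
s('walltop y: in/out near',[(235,177),(217,177)],.058); s('wall far',[(228,19)],.058)
s('board corners',[(209,269),(437,267)],.012)
s('plate0 -x edge',[(388,207)],.042)
im=cv2.imread('pics/w1.png')[0:280,180:460]; cv2.imwrite('pics/w1c.png',cv2.resize(im,None,fx=2.14,fy=2.14,interpolation=2))
```

```text
blk -x edge corners [[-74.6, 42.9], [-73.9, -55.1]]
plate2 corners [[31.3, 23.7], [34.3, -35.3], [-56.0, -42.8], [-58.7, 19.6]]
hole [[-11.6, -7.4]]
walltop y: in/out near [[-40.8, 31.8], [-40.8, 41.1]]
wall far [[34.0, 31.7]]
board corners [[-107.8, 61.6], [-106.2, -90.0]]
plate0 -x edge [[-59.7, -50.2]]
```

View pics/w1c.png

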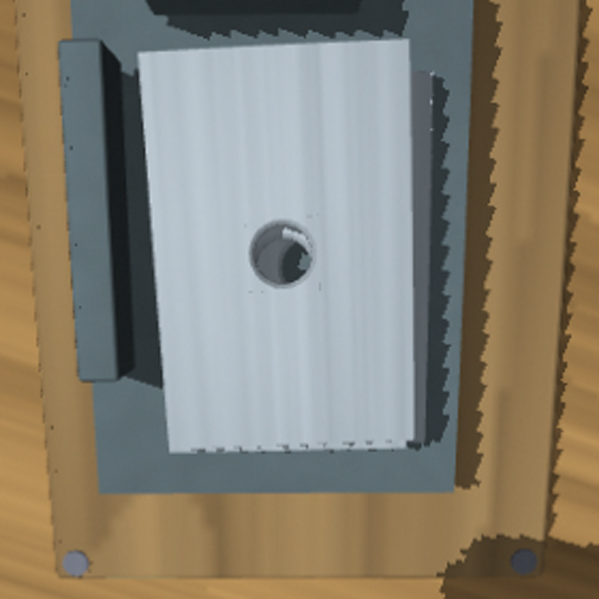

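Run:
```python
from h import *
def st(n): p=bot.read_position(); print(n,round(bot.read_clock(),2),(1000*toJ(p)).round(2),round(p[2]*1000,1),'F',(RJ.T@bot.read_ft_force()[:2]).round(2),round(bot.read_ft_force()[2],2))
print(bot.move_linear(J(-.084,-.010,.037),speed=.15,until_force=8)); st('down')
print(bot.move_linear(J(-.046,-.010,.037),speed=.02,until_force=7)); st('pushed'); bot.wait(.1); st('w')
T=wristT(); im=bot.camera('wrist'); cv2.imwrite('pics/w2.png',im[:,:,::-1]); np.save('w2.npy',T)
```

```text
False
down 4.78 [-83.58 -10.21] 37.5 F [-1.11 -0.17] -0.2
True
pushed 6.1 [-56.73  -9.35] 36.2 F [-0.16 -0.03] -0.49
w 6.2 [-57.14  -9.31] 36.0 F [-0.28  0.65] -0.56
```

View pics/w2.png

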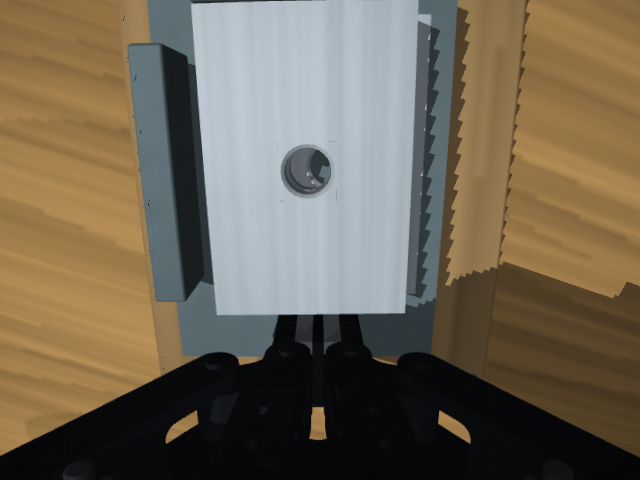

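```bash
cat >> h.py <<'E'
def st(n): p=bot.read_position(); f=bot.read_ft_force(); print(n,round(bot.read_clock(),2),(1000*toJ(p)).round(2),round(p[2]*1000,1),'F',(RJ.T@f[:2]).round(2),round(f[2],2))
def snap(n):
    T=wristT(); im=bot.camera('wrist'); cv2.imwrite(f'pics/{n}.png',im[:,:,::-1]); np.save(n+'.npy',T)
E
python3 - <<'E'
from h import *
print(bot.move_linear(J(-.048,-.009,.037),speed=.012,until_force=9)); st('push2'); bot.wait(.1); st('w')
bot.move_linear(J(-.068,-.009,.037),speed=.1)
bot.move_linear(J(-.078,-.012,.085),speed=.2)
bot.move_pose(J(-.012,-.074,.09),quat(RY)); 
bot.move_linear(J(-.003,-.074,.037),speed=.15,until_force=8); st('downY'); snap('w3')
E
```

```text
True
push2 6.77 [-56.68  -8.21] 35.2 F [ 0.03 -0.08] 0.54
w 6.87 [-56.92  -8.12] 35.0 F [-0.03  0.11] -0.56
downY 9.46 [ -3.25 -73.78] 36.9 F [0.39 0.08] 0.45
```

View pics/w3.png

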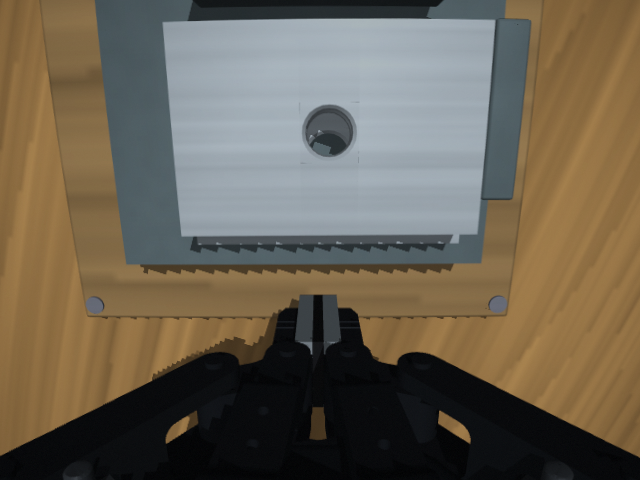

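Run:
```python
from h import *
print(bot.move_linear(J(-.001,-.030,.0375),speed=.02,until_force=7)); st('pushY')
if bot.read_position() is not None and toJ(bot.read_position())[1]<-.045:
    print(bot.move_linear(J(-.001,-.030,.0375),speed=.02,until_force=9)); st('again')
snap('w4')
print(bot.move_linear(J(-.001,-.030,.0375),speed=.012,until_force=9)); st('pushY2')
snap('w5')
```

```text
True
pushY 11.13 [ -2.18 -38.55] 37.1 F [-0.34 -0.26] 0.84
True
pushY2 11.59 [ -2.8  -38.67] 36.7 F [-0.22 -0.6 ] 0.33
```

View pics/w5.png

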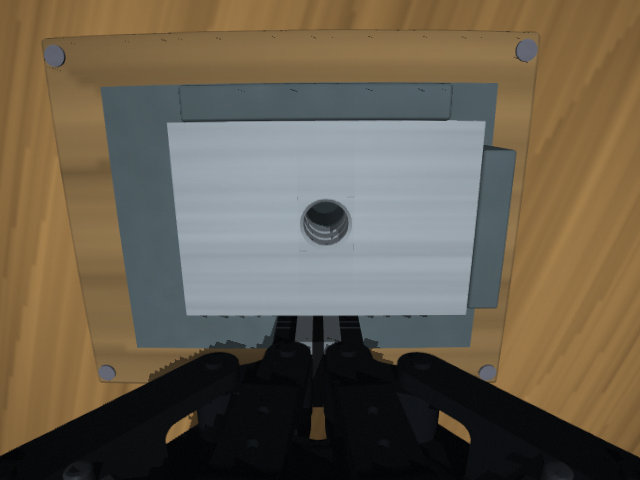

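Run:
```python
from h import *
bot.move_linear(J(-.002,-.052,.037),speed=.1)
bot.move_linear(J(-.012,-.070,.085),speed=.2)
bot.move_pose(J(-.080,-.002,.09),quat(RX))
bot.move_linear(J(-.076,.001,.0375),speed=.15,until_force=8); st('d')
print(bot.move_linear(J(-.048,.001,.0375),speed=.02,until_force=8)); st('pushX3')
print(bot.move_linear(J(-.048,.001,.0375),speed=.012,until_force=9)); st('pushX4'); snap('w6')
bot.move_linear(J(-.066,.001,.038),speed=.1)
bot.move_linear(J(-.045,.0,.110),speed=.2); bot.wait(.2); snap('w7'); st('up')
```

```text
d 14.27 [-76.12   1.03] 37.4 F [0.61 0.49] -0.21
True
pushX3 15.29 [-56.54   1.27] 36.6 F [-0.57 -0.05] 0.08
True
pushX4 15.75 [-56.74   1.74] 35.7 F [0.56 0.17] 0.43
up 16.82 [-46.27   0.47] 108.6 F [ 0.51 -0.69] -0.49
```

View pics/w7.png

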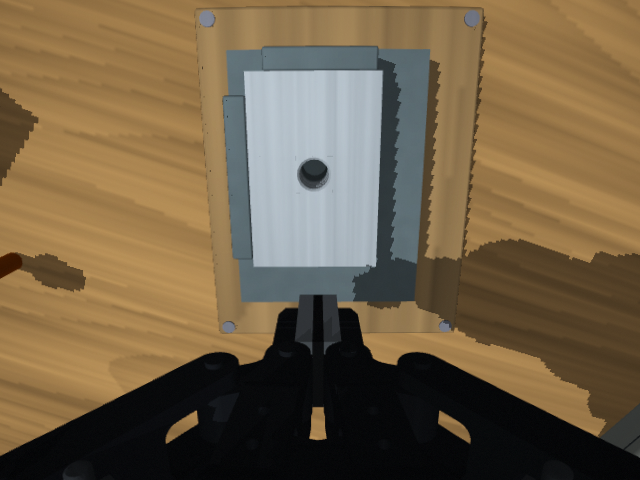

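View pics/w6.png

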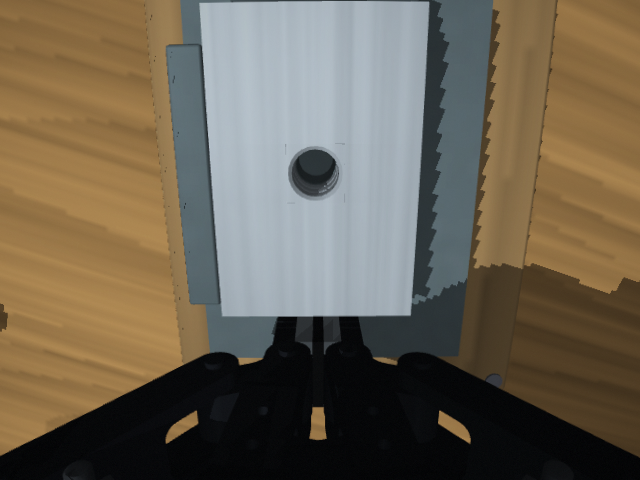

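Stack flush against both walls in w7: hole at (313,173), +y wall at left touching, +x wall at top touching.

Run:
```python
from h import *
c=bot.calibration('wrist')
def hole(n,box):
    g=cv2.imread(f'pics/{n}.png',0); x,y,w,h=box
    m=(g[y:y+h,x:x+w]<150).astype(np.uint8); k,l,s,ct=cv2.connectedComponentsWithStats(m); i=1+s[1:,4].argmax()
    b=s[i]; print(n,'bbox',b, 'ctr',ct[i]+[x,y]); return np.array([x+b[0]+(b[2]-1)/2,y+b[1]+(b[3]-1)/2])
for n,b in (('w5',(285,185,80,75)),('w6',(275,135,80,75)),('w7',(290,150,50,46))):
    p=hole(n,b); T=np.load(n+'.npy'); print(p,(1000*toJ(onplane(c,[p],.058,T)[0])).round(2))
T=np.load('w1.npy')
```

```text
w5 bbox [  15   14   52   48 1975] ctr [325.0156962 222.2556962]
[325.5 222.5] [-0.05  2.48]
w6 bbox [  13   11   51   54 2115] ctr [312.94468085 172.76973995]
[313.  172.5] [0.34 2.32]
w7 bbox [  7   8  32  33 812] ctr [312.44458128 173.80788177]
[312.5 174. ] [0.07 2.31]
```

Run:
```python
from h import *
bot.move_linear(J(-.045,0,.13),speed=.25)
bot.move_pose([.529,.2515-.035*0.95,.155],quat(RY)); bot.set_gripper(0.55,30); bot.wait(.1)
snap('w8'); print(bot.read_clock(),bot.read_position(),bot.read_gripper_width())
print(bot.search_frame('wrist','pin')[:2])
```

```text
18.8333 [0.52900945 0.21821558 0.1550253 ] 0.5523504741489486
[{'bbox': [390.8, 21.4, 50.1, 49.7], 'confidence': 0.88}, {'bbox': [156.3, 212.9, 55.2, 52.1], 'confidence': 0.83}]
```

View pics/w8.png

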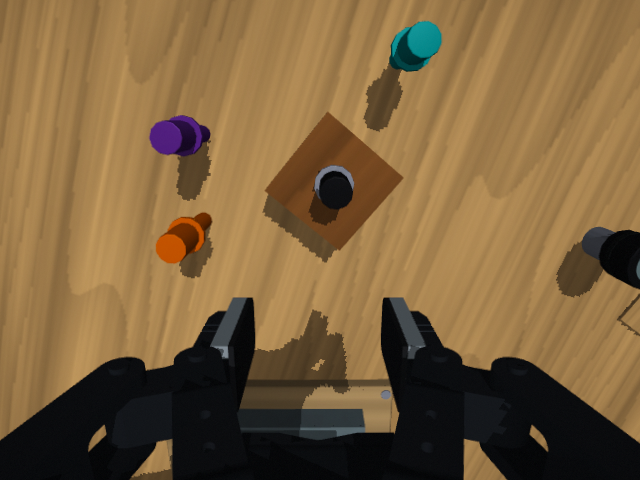

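Black pin in its wooden stand at (336,190). Orange (172,247), purple (170,137) and turquoise (424,40) are all clear of the jaws.

Run:
```python
from h import *
c=bot.calibration('wrist'); T=np.load('w8.npy')
a=onplane(c,[(337,191)],.079,T)[0]; b=onplane(c,[(334,186.5)],.051,T)[0]; print(a,b)
p=(a+b)/2
bot.move_pose([p[0],p[1],.105],quat(RY)); snap('w9')
print(bot.move_linear([p[0],p[1],.056],speed=.08,until_force=6)); st('down'); snap('w10')
bot.set_gripper(0,30); bot.wait(.1); print(bot.read_position(),bot.read_gripper_width(),bot.read_ft_force(),bot.read_clock()); snap('w11')
```

```text
[0.52787167 0.25433072 0.079     ] [0.52792029 0.25243431 0.051     ]
False
down 20.04 [ 31.02 231.17] 56.3 F [0.22 1.15] 0.86
[0.52825017 0.25353138 0.05655389] 0.19754262179565318 [-7.47106413e-01  7.73003930e-04  4.71076236e+00] 20.5583
```

View pics/w11.png

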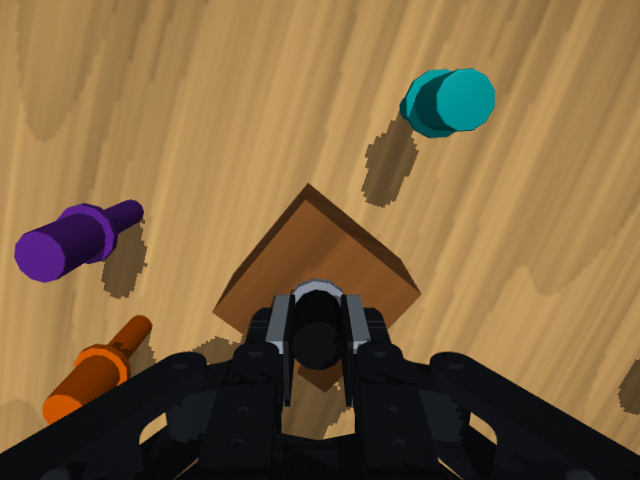

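```bash
python3 - <<'E'
from h import *
p=bot.read_position()
bot.move_linear([p[0],p[1],.125],speed=.12); bot.wait(.15); st('lift'); print(bot.read_gripper_width()); snap('w12')
cv2.imwrite('pics/s12.png',bot.camera('scene')[:,:,::-1])
E
python3 - <<'E'
import cv2
a=cv2.resize(cv2.imread('pics/s12.png')[180:360,350:500],None,fx=3,fy=3,interpolation=2)
b=cv2.imread('pics/w12.png')[230:430,240:400]; b=cv2.resize(b,None,fx=2,fy=2,interpolation=2)
b=cv2.copyMakeBorder(b,0,a.shape[0]-b.shape[0],0,0,0); cv2.imwrite('pics/c12.png',cv2.hconcat([a,b]))
E
```

```text
lift 21.48 [ 30.21 231.25] 123.8 F [-0.3  -0.49] -0.89
0.20118819378177671
```

View pics/c12.png

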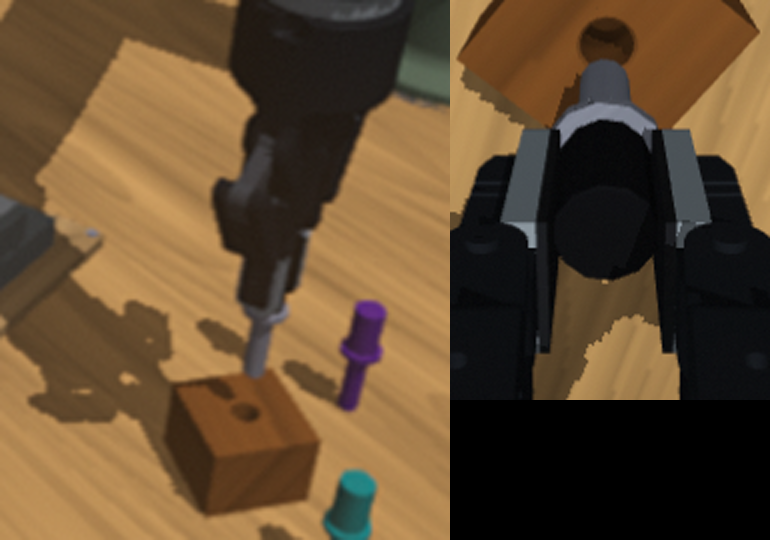

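Run:
```python
from h import *
b=cv2.imread('pics/w12.png')[250:380,270:365]; cv2.imwrite('pics/c13.png',cv2.resize(b,None,fx=6,fy=6,interpolation=2)[:600])
c=bot.calibration('wrist'); T=np.load('w12.npy'); p=bot.read_position(); M=mat(bot.read_tool_rot())
print(M.round(3).tolist())
dz=.1238-.0565
for n,px,z,r in (('foot',(317.5,260),.007+dz,.006),('collar',(317.5,282.5),.051+dz,.012)):
    w=onplane(c,[px],z,T)[0]-p; print(n,(M.T@w*1000).round(2),'minus r',r)
```

```text
[[0.949, -0.002, -0.314], [0.314, -0.0, 0.949], [-0.002, -1.0, 0.0]]
foot [-0.27 49.83  5.28] minus r 0.006
collar [-0.16  5.83 11.04] minus r 0.012
```

View pics/c13.png

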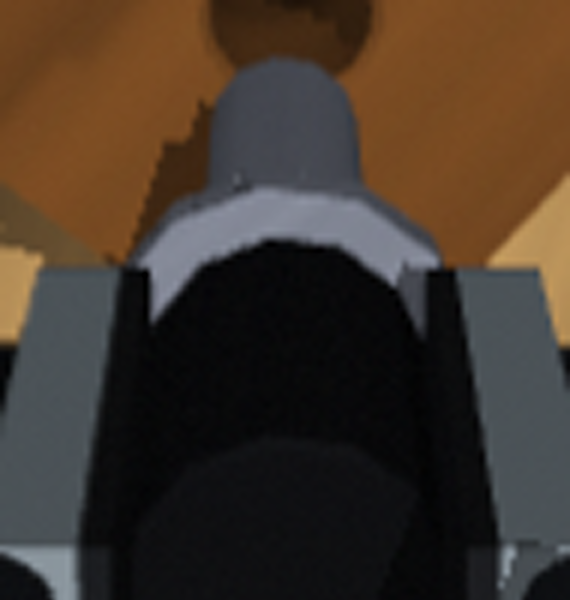

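Run:
```python
from h import *
bot.move_pose(J(0,.0032,.128),quat(RY)); bot.wait(.2); st('above'); snap('w14')
```

```text
above 22.7 [0.36 4.77] 128.0 F [ 0.3  -0.07] -1.13
```

View pics/w14.png

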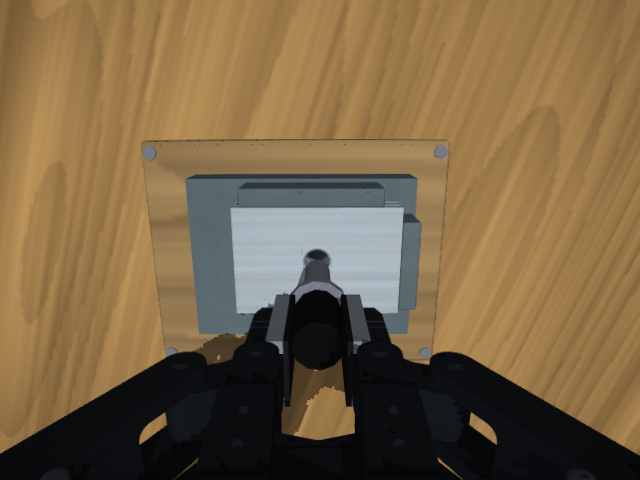

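Run:
```python
from h import *
bot.move_linear(J(0,.0032,.113),speed=.05,until_force=6); bot.wait(.2); st('near'); snap('w15')
b=cv2.imread('pics/w15.png')[220:380,240:400]; cv2.imwrite('pics/c15.png',cv2.resize(b,None,fx=3.7,fy=3.7,interpolation=2))
```

```text
near 23.4 [0.19 3.04] 113.2 F [-0.04 -0.  ] -0.57
```

View pics/c15.png

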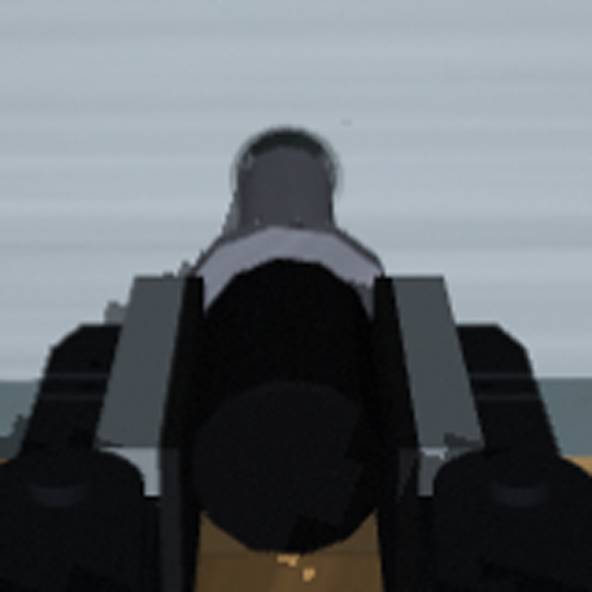

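The foot at crop (287,145) is centred over the hole. Lowering it by feel.

Run:
```python
from h import *
for i in range(3):
    hit=bot.move_linear(J(0,.0032,.066),speed=.025,until_force=6); st(f'desc {hit}')
    if bot.read_position()[2]<.072 or bot.read_clock()>32: break
    if hit: break
print(bot.read_gripper_width()); snap('w16')
```

```text
desc True 25.24 [0.02 2.92] 66.6 F [-0.31 -0.12] 4.31
0.19378296716030055
```

View pics/w16.png

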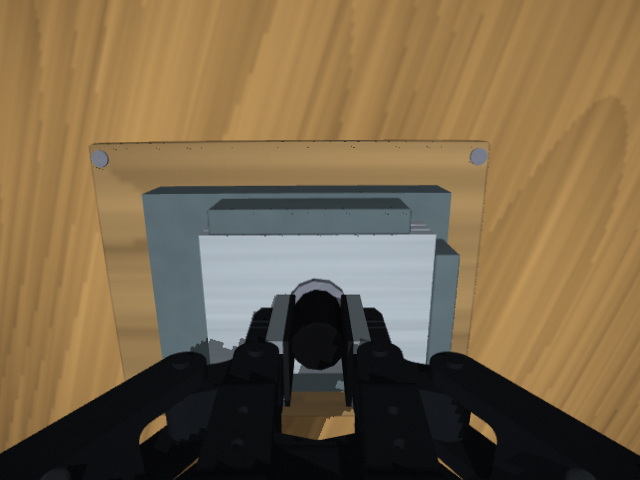

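It went in without resistance until z = 66.6 mm (67.5 expected), so the collar is down. Releasing.

Run:
```python
from h import *
bot.set_gripper(0.5,20); st('open')
bot.move_linear(J(0.0,.003,.12),speed=.12)
bot.move_linear(J(0.0,-.04,.16),speed=.2); bot.wait(.5); snap('w17'); st('end')
cv2.imwrite('pics/s17.png',bot.camera('scene')[:,:,::-1])
a=cv2.resize(cv2.imread('pics/s17.png')[210:320,255:400],None,fx=2.6,fy=2.6,interpolation=2)
b=cv2.imread('pics/w17.png')[60:346,140:540]; cv2.imwrite('pics/c17.png',cv2.hconcat([a,b]))
```

```text
open 25.66 [-0.92  3.06] 65.6 F [-0.21  0.6 ] 0.08
end 27.25 [  0.   -39.78] 159.9 F [-0.39 -0.11] 0.19
```

View pics/c17.png

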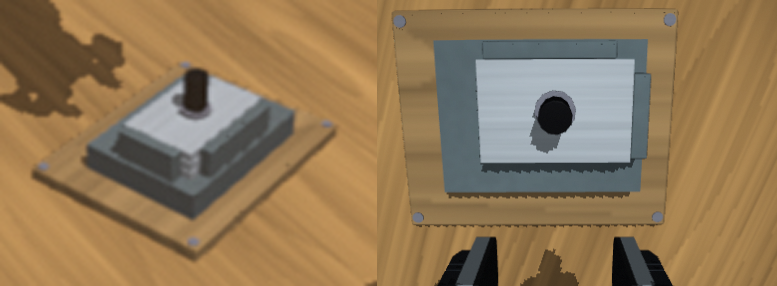

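Run:
```python
from h import *
bot.close_job(); print(bot.read_clock())
```

```text
the job is handed in; nothing more can be done
the job is handed in; nothing more can be done
```

The three plates are squared into the corner stop, and the pin is through them into the bush with its collar down. I let go, backed the arm clear and handed the job in at about 27 s of the 67 s allowed.

- **Plates:** I pushed the stack with the shut fingers against the +x wall, then the +y wall, then +x again. Every push stopped at a 7–9 N change in force. The last pictures show the top plate flush against both walls.
- **Bush position:** wall contact and the wrist camera agreed to within about 1 mm.
- **Pin:** I took the black pin from the wooden stand, not the orange, purple or turquoise ones. It went down freely until a 6 N contact at tool height 66.6 mm; I expected about 67.5 mm when seated.
- **Last look:** pictures taken before handing in show the pin upright, the collar on the top plate and nothing touching the robot. I never went near the slide box, eyepiece or jar, but I took no final picture of them.

None of the checks failed. The one small disagreement was that wall contact put the bush about 0.9 mm off the camera's x reading, which is within the pin's 2 mm chamfer. No verdict was reported.

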